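# Seat a plug-in board with its ejector levers

### The job

Lift the circuit board out of the grooved pine block and lower it between the guides of the card rack, until it stands on the rack's springy contacts with both ejector levers still swung out. Then swing each ejector lever inward, gently, until you feel that its end of the board has bottomed (each does so at its own angle), so that the board sits fully home and the levers hold it there; let go of everything, never force a lever past that, and leave the other things on the bench where they are.

Things in the scene. Friction and masses are not known exactly. Their poses are not given: they have to be found in the camera images.
- board: Upright circuit board, 120 mm long (its y), 80 mm high, 6 mm thick (its x), about 250 g. Its lowest 4 mm is a brass foot 4.4 mm thick, 114 mm long. Origin: centre of its underside, z up. Components stand out to 13 mm from its mid plane, only within 26 mm of its middle (y) and 37 to 64 mm above the origin. It may go in either way round.
- grip (a point): Centre of the black grip bar on top of the board, 91 mm above the board's origin; the bar is 64 mm long (y), 12 mm thick (x) and reaches from 78 to 104 mm above the origin.
- lug_a (a point): Middle of the top of the aluminium lug at the board's +y end, at y = 68 mm, 45 mm above the board's origin. The lug is 10 mm thick (x), 10 mm high and sticks out 15 mm past the board's end (to y = 75 mm). Fully home, its top is 63 mm above the rack's origin and it rests on a post of the rack (within 1.5 mm).
- lug_b (a point): The same at the board's -y end (y = -68 mm).
- stand: Fixed pine block, 60 mm (x) by 100 mm (y) by 35 mm high, with an 8 mm wide groove along its y, 25 mm deep, in which the board stands at the start, parallel to the groove. Origin: centre of its underside.
- rack: Card rack, an aluminium base plate 75 mm (x) by 230 mm (y) by 12 mm fixed to the bench, with an upright slot along its y. Origin: centre of its underside, z up. The ejector levers are hinged at y = +90 mm (left) and -90 mm (right), z = 61 mm, about axes along x, between bracket cheeks 16 mm wide (y), 27 mm over all (x), up to z = 69 mm.
- mouth (a point): Middle of the slot's mouth, 74 mm above the rack's origin. Between black guide cheeks (y = +-28 to +-55 mm, up to z = 65 mm) the slot is 8 mm wide (x); sloped lead-ins widen it to about 16 mm at z = 74 mm. End walls keep the board's ends within y = +-61.5 mm up to z = 38 mm; sloped lead-ins above them reach z = 48 mm.
- seat (a point): Point of the rack, 18 mm above its origin, where the board's origin lies when fully home, its lugs down on hard posts. Axes as the rack's. A board merely set in stands 7 mm higher on two sprung contacts; pressing it home takes about 15 to 20 N altogether, and it comes back up unless both levers hold it.
- lever_left (a joint): Angle of the ejector lever at the rack's +y end, rad: 0 = upright, 1.02 to 1.1 = swung out, knob away from the slot (1.15 = outer stop), hook clear of the lug. Its hook is set by a screw, so its end of the board bottoms at a lever angle not known beforehand, -0.45 to 0.2; the hook starts to press 0.35 rad before. Stiff (0.25 N m of friction): stays where left. Its inner end, -0.65, is past home.
- lever_right (a joint): The same for the lever at the rack's -y end, mirrored: 0 = upright, 1.02 to 1.1 = swung out towards the rack's -y. Its hook is set on its own, differently from the left one.
- left_knob (a point): Centre of the black finger knob, a free roller (16 mm across, 26 mm long, along x) at the end of the left lever, a steel bar 14 by 8 mm; 68 mm from the hinge. With the lever at 0 it lies at y = +90 mm, z = 129 mm of the rack. Pushed inward from outside, level or along its arc, it takes 4 to 10 N until the board bottoms, then rises sharply; over 25 N does damage.
- right_knob (a point): The same for the right lever's knob; with the lever at 0 it lies at y = -90 mm, z = 129 mm in the rack's frame.
- paint_bottle: Small white bottle, bystander, 34 mm across, 75 mm tall; origin under its centre.
- offcut: Loose pine off-cut, bystander, 90 x 45 x 35 mm; origin under its centre.
- remote: Black remote control lying flat, bystander, 45 x 150 x 20 mm; origin under its centre.
Not all that is in view belongs to the job. There is more than one size of the rack; the job needs the larger.

How it is judged (in metres and radians):
On the way, in this order (a step that is already met when the one before it is completed fails the run):
1. the board stands in the rack's guides on the sprung contacts, not more than 10 mm above home, both levers still swung out (more than 0.6 rad) (horizontal distance between board and seat below 0.004 m and angle between the z axis of board and the z axis of rack, either way round below 0.12 rad and angle between the y axis of board and the y axis of rack, either way round below 0.06 rad and z of board in the frame of seat below 0.01 m and value of joint each of lever_left, lever_right above 0.6 rad), for 0.2 s.
2. both levers are swung in and both ends of the board are home (horizontal distance between board and seat below 0.004 m and z of board in the frame of seat between -0.003 and 0.002 m and angle between the z axis of board and the z axis of rack, either way round below 0.06 rad and angle between the y axis of board and the y axis of rack, either way round below 0.06 rad and value of joint each of lever_left, lever_right below 0.35 rad and z of lug_a in the frame of seat between 0.042 and 0.0465 m and z of lug_b in the frame of seat between 0.042 and 0.0465 m), for 0.2 s.
At the end, for the whole second after the job is handed in: Board home in the rack: origin and both lugs at most 2 mm (lugs 1.5 mm) above and 3 mm below home height, 4 mm sideways, within 0.06 rad upright and along the slot; both levers swung in (below 0.35 rad); board at rest, all released (all of step 2 and linear speed of board below 0.01 m/s and contact force between the fingers and board below 0.2 N and contact force between the fingers and rack below 0.2 N); the robot touches nothing.
It fails at once if the hand forces the rack or a lever (more than 28 N) (contact force between the arm and rack above 28 N).
It fails at once if the hand forces the rack or a lever (more than 28 N) (contact force between the fingers and rack above 28 N).
It fails at once if the board is crushed in the rack (more than 180 N) (contact force between board and rack above 180 N).
It fails at once if a bystander is moved more than 20 mm (distance of any of paint_bottle, offcut, remote from where it was at the start of the episode above 0.02 m).
It also fails if it takes over 72 s, if anything falls off the work surface, if the arm or the gripper's body presses on something with over 40 N, if the wrist force passes 120 N, or if a joint passes its speed limit or range.

### The arm

A 6-joint arm with a two-finger parallel gripper is mounted at the origin on the work surface. World frame = base frame: x ahead of the robot, y to its left, z up, the work surface at z = 0. Lengths are in mm, angles in rad, forces in N, time in s.
With the tool pointing down it reaches from about 350 to 775 mm from the base axis. Payload 7.3 kg.
Tool frame: the origin (TCP) lies on the centre line of the jaws, within the pads' length; the fingertips stand finger_overhang ahead of it and the grasp point (between the pads) lies 8 mm behind it (finger_overhang is the distance from the TCP to the fingertips, in mm); z points along the fingers, y is the line along which they close (so a half turn about z gives the same grasp; the last joint's range is limited). The gripper opens to 92 mm and grips with 3 to 60 N. Pads are 19 mm wide; open, the fingers measure 130 mm over their backs; the gripper's body (75 mm by 190 mm) begins 47 mm behind the grasp point.
Start: joints at [1.09, 0.342, 1.524, -0, 1.275, -0.146], TCP at [172.49, 495.874, 237.741] pointing down, gripper open.
Joint ranges: [-2.53, 2.53], [-0.77, 2.02], [0.04, 2.7], [-1, 4.14], [0.28, 2.66], [-3.11, 3.11]. Speed limits (rad/s): [2.57, 2.57, 3.14, 3.14, 3.14, 3.14].

### API

Orientations are given as [roll, pitch, yaw] about the fixed x, y, z axes, in that order (R = Rz(yaw) Ry(pitch) Rx(roll)).
In Python, from plant import get_obs, capture, close_job, finger_overhang gives the robot as it stands.
- The arm moves only by the shell command python3 -m inch 'ROWS'. ROWS is JSON, one flat list of numbers, 7 for each row, row after row: the turn, a rotation vector about the tool's x, y, z scaled (see below), then the shift along the tool's x, y, z scaled (see below), then the closure, from -1 (fully open) to 1 (shut). In form: [ax, ay, az, tx, ty, tz, gripper, ax, ay, az, tx, ty, tz, gripper, ...]. A call has 1 to 10 rows; each row shifts and turns the commanded pose from where the row before left it, along the tool's axes as they then stand; what a row does not reach is not made up. The controller multiplies each number of a shift by 0.8 m and each number of a turn by 1.5 rad. A row lasts 1/12 s, in which the tool goes at most 41.7 mm and 7.16 degrees, less where a joint would pass 70% of its speed; a pose out of reach is approached as far as the arm can. A call with a number of a shift or a turn outside -1 to 1 is refused whole. A call with a gripper value outside its range is refused whole. The fingers move at their own pace and stop on an object; the grip force is fixed at half the most. Time passes only in rows, so rows that do not move let the fingers close. It gives the time, the measured TCP pose, the force, the opening and the grip force at its end, in the units of the state.
- get_obs(): the state, without advancing time (a new reading comes with each control period).
- capture(name): name is "scene" or "top" or "wrist"; returns a dict with "image" (384x512x3 uint8, red, green, blue), "mtx" (3x3 intrinsics, pixels), "distortion" ([k1, k2, p1, p2, k3] as OpenCV has them; the pictures are not rectified), "pose" (4x4, takes a point from camera to world coordinates). Camera axes: x right, y up, looking along -z (the intrinsics and any distortion apply to the point x, -y, -z); pixel columns grow to the right and rows downward; lengths in mm; the calibration is good to about 2 mm. A picture is of the moment at which its call begins. There is no depth.
- close_job(): hands the job in; it is judged then, once.
The state is a dict: "time": time; "joint_positions": joint angles; "dq": joint speeds; "tau": joint torques, N m; "tool_pos": TCP position; "tcp_rot": TCP orientation; "contact_force": force on the tool from outside, world axes, zero at the start; "moment": the same for the moment, N m; "grip_width": finger opening in mm; "finger_force": force on a finger pad.
Only numpy, scipy, OpenCV 4.12 (cv2) and the standard library are available. Lean on these libraries where they do the work, as an engineer would, in place of code of your own. Each camera call takes 0.05 s, during which the arm holds its last target. There are 200 camera calls.

## Working session

There is one attempt and no reset: what is moved stays moved. The work goes in short steps, Python scripts to look and compute and a shell command to move; the robot and the scene stay as the last step left them, time stands still between calls to the robot, and variables do not carry over. Pictures are saved under pics/ and viewed, at most 10 in all, crops included, and the job is handed in when it is done.

```bash
mkdir -p pics; python3 - <<'E'
from plant import *
import cv2,numpy as np
print(finger_overhang,get_obs())
a=capture("scene");b=capture("top")
for n,c in(("scene",a),("top",b)):
    print(n,c["mtx"],c["distortion"],c["pose"])
    cv2.imwrite(f"pics/{n}0.png",c["image"][:,:,::-1])
E
```

```text
11.0 {'time': 0.0, 'joint_positions': array([ 1.09000526e+00,  3.42716514e-01,  1.52500526e+00, -2.17482782e-05,
        1.27538812e+00, -1.45988910e-01]), 'dq': array([ 0.00043399, -0.00096008, -0.00099165, -0.0002815 , -0.00012187,
        0.00029514]), 'tau': array([ 2.16288463e-04, -4.31235695e+01, -2.44220817e+01,  7.18708173e-02,
        5.56337577e-02, -1.20678492e-04]), 'tool_pos': array([172.30617406, 495.51326401, 237.05227269]), 'tcp_rot': array([-3.14008853e+00, -2.00138800e-04,  2.80679670e+00]), 'contact_force': array([ 0.48990737,  0.66327928, -0.55922746]), 'moment': array([ 8.26386573e-05, -7.22122737e-03, -5.76933925e-03]), 'finger_force': 0.0, 'grip_width': 91.74319795155053}
scene [[353.92401943   0.         259.02598293]
 [  0.         353.92401943 184.09577043]
 [  0.           0.           1.        ]] [0.01294435 0.         0.         0.         0.        ] [[ 7.97392702e-01 -4.43406632e-01  4.09335360e-01  9.21158212e+02]
 [ 6.03188410e-01  5.65261722e-01 -5.62710341e-01 -4.21530457e+02]
 [ 1.81278863e-02  6.95607464e-01  7.18193313e-01  7.10282347e+02]
 [ 0.00000000e+00  0.00000000e+00  0.00000000e+00  1.00000000e+00]]
top [[380.09860181   0.         258.18356476]
 [  0.         380.09860181 187.97359639]
 [  0.           0.           1.        ]] [-0.01825677  0.          0.          0.          0.        ] [[ 3.49981732e-03  9.98434846e-01 -5.58176488e-02  5.05005361e+02]
 [-9.99956524e-01  3.97666629e-03  8.43419669e-03  8.73481712e+01]
 [ 8.64296404e-03  5.57857039e-02  9.98405356e-01  1.02065102e+03]
 [ 0.00000000e+00  0.00000000e+00  0.00000000e+00  1.00000000e+00]]
```

View pics/scene0.png

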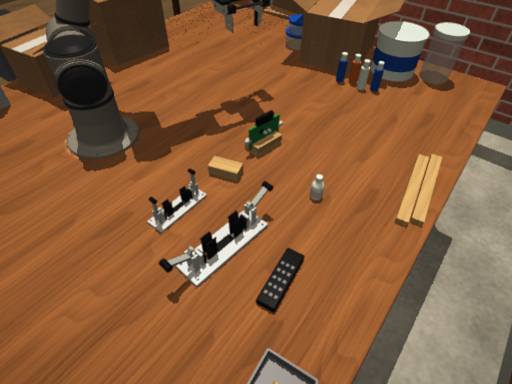

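View pics/top0.png

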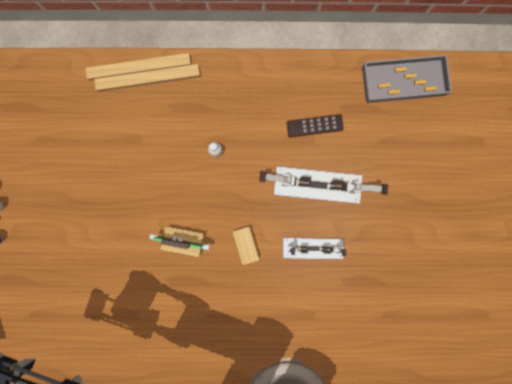

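Candidates: large rack top(318,185)/scene(222,248) against the small rack top(314,248)/scene(178,207). The larger one is the target. The board (green) is in the block at top(180,242)/scene(265,130). The off-cut at top(246,245) and the pine sticks at top(145,70) are not the stand. Next: measure and check in one crop.

```bash
cat > h.py <<'E'
import cv2,numpy as np
def ray(c,uv):
    p=cv2.undistortPoints(np.array(uv,float).reshape(-1,1,2),c["mtx"],np.array(c["distortion"])).reshape(-1,2)
    d=np.c_[p[:,0],-p[:,1],-np.ones(len(p))]@c["pose"][:3,:3].T
    return c["pose"][:3,3],d
def onz(c,uv,z):
    o,d=ray(c,uv); return o+d*((z-o[2])/d[:,2])[:,None]
def proj(c,X):
    X=(np.atleast_2d(X)-c["pose"][:3,3])@c["pose"][:3,:3]
    X=X*[1,-1,-1]
    return cv2.projectPoints(X,np.zeros(3),np.zeros(3),c["mtx"],np.array(c["distortion"]))[0].reshape(-1,2)
def big(m,box=None):
    m=m.astype(np.uint8)
    if box:
        k=np.zeros_like(m);u0,v0,u1,v1=box;k[v0:v1,u0:u1]=1;m=m*k
    n,l,s,c=cv2.connectedComponentsWithStats(m)
    i=1+np.argmax(s[1:,4]); return (l==i).astype(np.uint8),s[i],c[i]
E
python3 - <<'E'
from plant import *
from h import *
c=capture("top");im=c["image"];hsv=cv2.cvtColor(im,cv2.COLOR_RGB2HSV)
H,S,V=[hsv[...,i].astype(int) for i in range(3)]
m=((S<60)&(V>130));m=cv2.morphologyEx(m.astype(np.uint8),cv2.MORPH_CLOSE,np.ones((9,9)))
m,s,ce=big(m,(265,160,370,210))
r=cv2.minAreaRect(cv2.findContours(m,0,2)[0][0]);print("rack px",r)
P=onz(c,cv2.boxPoints(r),12);print(P,[np.linalg.norm(P[i]-P[i-1]) for i in range(4)],P.mean(0))
k=V<55
for b in((255,165,275,190),(375,178,392,198)):
    _,s,ce=big(k,b);print("knob",s,ce,onz(c,ce,95))
g=(H>40)&(H<85)&(S>90)
ys,xs=np.nonzero(g[225:260,140:220]);xs+=140;ys+=225;print("green n",len(xs),xs.min(),xs.max())
_,s,ce=big(k,(160,230,200,252));print("grip",s,ce,onz(c,ce,114))
w=(S<60)&(V>150)
for b in((145,228,160,246),(200,238,214,256)):
    _,s,ce=big(w,b);print("lug",s,ce,onz(c,ce,55))
cv2.imwrite("pics/crop.png",cv2.resize(im[150:265,140:400,::-1],None,fx=3,fy=3,interpolation=cv2.INTER_CUBIC))
E
```

```text
rack px ((317.2835693359375, 184.55618286132812), (104.00433349609375, 28.78831672668457), 6.009006023406982)
[[ 546.94936323   63.16672971   12.        ]
 [ 623.41450399   55.32622989   12.        ]
 [ 595.50164636 -221.40669156   12.        ]
 [ 518.98221417 -212.34309392   12.        ]] [np.float64(276.92566573636714), np.float64(76.86606005528917), np.float64(278.13708389453893), np.float64(77.05434643902377)] [571.21193194 -78.81420647  12.        ]Traceback (most recent call last):
  File "<stdin>", line 11, in <module>
  File "h.py", line 17, in big
    i=1+np.argmax(s[1:,4]); return (l==i).astype(np.uint8),s[i],c[i]
        ~~~~~~~~~^^^^^^^^^
    return _wrapfunc(a, 'argmax', axis=axis, out=out, **kwds)
    return bound(*args, **kwds)
ValueError: attempt to get argmax of an empty sequence
```

```bash
python3 - <<'E'
from plant import *
from h import *
c=capture("top");im=c["image"];hsv=cv2.cvtColor(im,cv2.COLOR_RGB2HSV)
H,S,V=[hsv[...,i].astype(int) for i in range(3)]
cv2.imwrite("pics/crop.png",cv2.resize(im[150:265,140:400,::-1],None,fx=3,fy=3,interpolation=cv2.INTER_CUBIC))
m=((S<60)&(V>180));m=cv2.morphologyEx(m.astype(np.uint8),cv2.MORPH_CLOSE,np.ones((7,7)))
m=cv2.morphologyEx(m,cv2.MORPH_OPEN,np.ones((17,17)))
m,s,ce=big(m,(265,160,370,210))
r=cv2.minAreaRect(cv2.findContours(m,0,2)[0][0]);print("rack px",r)
P=onz(c,cv2.boxPoints(r),12);print(P,[np.linalg.norm(P[i]-P[i-1]) for i in range(4)],P.mean(0))
def sh(n,m,b,z):
    try: _,s,ce=big(m,b);print(n,s,ce,onz(c,ce,z))
    except Exception as e: print(n,"none",V[b[1]:b[3],b[0]:b[2]].min())
k=V<75
sh("kL",k,(255,165,275,190),95);sh("kR",k,(375,178,392,198),95)
sh("grip",k,(160,230,200,252),114)
w=(S<60)&(V>150)
sh("lug",w,(145,228,160,246),55);sh("lug",w,(200,238,214,256),55)
E
```

```text
rack px ((286.0, 181.5), (27.0, 24.0), 90.0)
[[614.91425215  36.83197942  12.        ]
 [615.20781762 -27.25176889  12.        ]
 [543.11139729 -27.07759301  12.        ]
 [542.87055637  36.74900942  12.        ]] [np.float64(72.0437435574271), np.float64(64.08442072081675), np.float64(72.09663072569658), np.float64(63.82705682360353)] [579.02600586   4.81290673  12.        ]
kL none 77
kR [383 185   3   8  15] [383.66666667 189.        ] [[ 555.46108931 -228.01223593   95.        ]]
grip [162 237   9   4  15] [166.06666667 238.6       ] [[434.66174537 297.57582439 114.        ]]
lug [150 234   7   5  25] [152.52 236.04] [[436.3737758 345.5717447  55.       ]]
lug [202 244   7   6  35] [205.2        246.82857143] [[409.81290126 212.28442844  55.        ]]
```

View pics/crop.png

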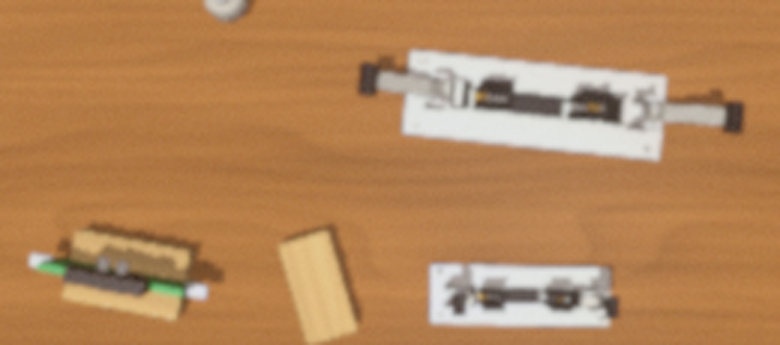

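The crop shows the large rack with both levers out: plate corners at crop (410,49),(666,75),(660,160),(402,133), knobs at (368,78) and (735,117). The board stands in the block with its lugs at (40,261) and (198,292) and its grip at (105,279). Lug spacing measures 136 mm, matching the description. Now moving above the board.

```bash
python3 -m inch '[0,0,0,-0.048,-0.019,0,-1,0,0,0,-0.048,-0.019,0,-1,0,0,0,-0.048,-0.019,0,-1,0,0,0,-0.048,-0.019,0,-1,0,0,0,-0.048,-0.019,0,-1,0,0,0,-0.048,-0.019,0,-1,0,0,0,-0.048,-0.019,0,-1,0,0,0,-0.048,-0.019,0,-1,0,0,0.08,0,0,0,-1,0,0,0.08,0,0,0,-1]'
python3 -m inch '[0,0,0.08,0,0,0,-1,0,0,0.08,0,0,0,-1,0,0,0.08,0,0,0,-1,0,0,0.08,0,0,0,-1,0,0,0.08,0,0,0,-1,0,0,0.08,0,0,0,-1,0,0,0.08,0,0,0,-1,0,0,0.08,0,0,0,-1,0,0,0.08,0,0,0,-1,0,0,0.08,0,0,0,-1]'
python3 - <<'E'
from plant import *
from h import *
c=capture("top")
P=onz(c,[(276.7,166.3),(362,175),(360,203.3),(274,194.3)],12);print(P,[np.linalg.norm(P[i]-P[i-1]) for i in range(4)],P.mean(0))
y=P[0]+P[3]-P[1]-P[2];print("rack y axis dev",np.arctan2(-y[0],y[1]))
print(onz(c,[(262.7,176),(385,189)],95))
w=capture("wrist");cv2.imwrite("pics/w1.png",w["image"][:,:,::-1]);print(w["pose"],w["mtx"],get_obs()["tool_pos"],get_obs()["tcp_rot"])
E
```

```text
time: 1.03
tool_pos: [424.4, 278.0, 237.3]
tcp_rot: [-3.141, -0.0, 2.557]
contact_force: [-0.8, -0.8, 0.4]
grip_width: 91.4
finger_force: 0.0
time: 1.87
tool_pos: [422.5, 280.0, 237.5]
tcp_rot: [-3.141, 0.0, 1.361]
contact_force: [0.8, 0.9, 0.5]
grip_width: 91.7
finger_force: 0.0
[[ 619.50307453   29.63062545   12.        ]
 [ 597.23367738 -198.56264524   12.        ]
 [ 521.61837789 -192.32281697   12.        ]
 [ 544.73109699   36.75124994   12.        ]] [np.float64(75.11026506253067), np.float64(229.27733171138556), np.float64(75.87232020585407), np.float64(230.23710803863443)] [570.7715567 -81.1258967  12.       ]
rack y axis dev -0.0989224132186037
[[ 586.10586269   68.59362848   95.        ]
 [ 555.47401    -231.30281539   95.        ]]
[[ 9.76275481e-01  2.05567233e-01  6.80315971e-02  4.40350034e+02]
 [-2.16528802e-01  9.28578873e-01  3.01424209e-01  3.61565976e+02]
 [-1.20976299e-03 -3.09003865e-01  9.51060013e-01  3.84713988e+02]
 [ 0.00000000e+00  0.00000000e+00  0.00000000e+00  1.00000000e+00]] [[328.5053893    0.         253.40661272]
 [  0.         328.5053893  194.68052434]
 [  0.           0.           1.        ]] [422.58380735 280.05190933 237.56909088] [-3.14129929e+00  1.28500889e-04  1.36552749e+00]
```

View pics/w1.png

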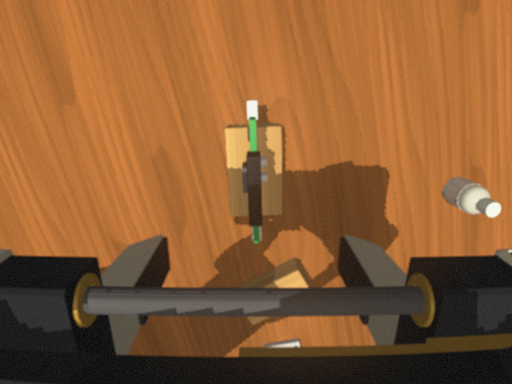

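Wrist view: board upright in the block, +y lug at about (252,110), grip bar from (253,152) to (256,225), -y end at (256,240).

```bash
python3 - <<'E'
from plant import *
from h import *
c=capture("wrist");im=c["image"];hsv=cv2.cvtColor(im,cv2.COLOR_RGB2HSV)
H,S,V=[hsv[...,i].astype(int) for i in range(3)]
m,s,ce=big((V<60)&(S<120),(240,140,272,235));print("bar",s,ce)
r=cv2.minAreaRect(cv2.findContours(m,0,2)[0][0]);print(r)
for v in range(150,232,6):
    u=np.nonzero(m[v])[0];print(v,u.min() if len(u) else 0,u.max() if len(u) else 0,end="; ")
P=onz(c,cv2.boxPoints(r),114);print(P,P.mean(0))
g,s,ce=big((H>40)&(H<85)&(S>90),(235,110,275,155));print("green+",s,ce,onz(c,ce,90))
g,s,ce=big((H>40)&(H<85)&(S>90),(235,215,275,250));print("green-",s,ce,onz(c,ce,90))
w,s,ce=big((S<70)&(V>140),(240,95,265,122));print("lug",s,ce,onz(c,ce,55))
E
```

```text
bar [257 209   3   6  10] [258.4 211.4]
((258.0, 211.5), (5.0, 2.0), 90.0)
150 0 0; 156 0 0; 162 0 0; 168 0 0; 174 0 0; 180 0 0; 186 0 0; 192 0 0; 198 0 0; 204 0 0; 210 259 259; 216 0 0; 222 0 0; 228 0 0; [[421.39912703 262.14614612 114.        ]
 [423.12016444 261.78643975 114.        ]
 [422.17900734 257.16735178 114.        ]
 [420.44908659 257.5289411  114.        ]] [421.78684635 259.65721969 114.        ]
green+ [249 118   8  34 228] [253.03508772 134.19736842] [[430.69742053 323.7302546   90.        ]]
green- [253 226   6  17  81] [255.16049383 233.92592593] [[412.77122133 228.08405108  90.        ]]
lug [247 100  12  20 204] [252.74509804 108.87254902] [[434.46296829 343.45867231  55.        ]]
```

```bash
python3 -m inch '[0,0,-0.01,-0.0025,0,0.036,-1,0,0,0,0,0,0.036,-1,0,0,0,0,0,0.036,-1,0,0,0,0,0,0.036,-1,0,0,0,0,0,0.034,-1,0,0,0,0,0,0,-1,0,0,0,0,0,0,1,0,0,0,0,0,0,1,0,0,0,0,0,0,1,0,0,0,0,0,0,1]'
python3 -m inch '[0,0,0,0,0,0,1,0,0,0,0,0,0,1,0,0,0,0,0,0,1,0,0,0,0,0,0,1]'
```

```text
time: 2.85
tool_pos: [423.3, 278.6, 97.1]
tcp_rot: [3.139, -0.002, 1.383]
contact_force: [-0.3, 0.2, -0.3]
grip_width: 69.3
finger_force: 0.0
time: 3.18
tool_pos: [422.4, 278.2, 95.6]
tcp_rot: [3.141, -0.0, 1.382]
contact_force: [0.7, -0.1, 0.4]
grip_width: 43.0
finger_force: 0.0
```

```bash
python3 -m inch '[0,0,0,0,0,0,1,0,0,0,0,0,0,1,0,0,0,0,0,0,1,0,0,0,0,0,0,1,0,0,0,0,0,0,1,0,0,0,0,0,0,1,0,0,0,0,0,0,1,0,0,0,0,0,0,1]'
```

```text
time: 3.85
tool_pos: [422.3, 278.1, 95.3]
tcp_rot: [-3.142, -0.0, 1.382]
contact_force: [-0.3, -0.1, -0.2]
grip_width: 12.3
finger_force: 30.0
```

```bash
python3 -m inch '[0,0,0,0,0,-0.012,1,0,0,0,0,0,-0.012,1,0,0,0,0,0,-0.012,1,0,0,0,0,0,-0.02,1,0,0,0,0,0,-0.02,1,0,0,0,0,0,-0.02,1,0,0,0,0,0,-0.02,1,0,0,0,0,0,-0.02,1,0,0,0,0,0,-0.02,1,0,0,0,0,0,0,1]'
```

```text
time: 4.68
tool_pos: [423.4, 278.8, 224.1]
tcp_rot: [3.136, -0.004, 1.382]
contact_force: [0.8, 0.5, -2.0]
grip_width: 11.7
finger_force: 30.0
```

```bash
python3 -m inch '[0,0,0,-0.034,0.022,0,1,0,0,0,-0.034,0.022,0,1,0,0,0,-0.034,0.022,0,1,0,0,0,-0.034,0.022,0,1,0,0,0,-0.034,0.022,0,1,0,0,0,-0.034,0.022,0,1,0,0,0,-0.034,0.022,0,1,0,0,0,-0.034,0.022,0,1,0,0,0,-0.034,0.022,0,1,0,0,0,-0.034,0.022,0,1]'
python3 -m inch '[0,0,0,-0.033,0.023,0,1,0,0,0,-0.033,0.023,0,1,0,0,-0.03,0,0,0,1,0,0,-0.03,0,0,0,1,0,0,0,0,0,0,1,0,0,0,0,0,0,1,0,0,0,0,0,0,1]'
python3 - <<'E'
from plant import *
from h import *
o=get_obs();print(o["tool_pos"],o["tcp_rot"])
w=capture("wrist");cv2.imwrite("pics/w2.png",w["image"][:,:,::-1]);np.save("w2.npy",w,allow_pickle=True)
s=capture("scene");cv2.imwrite("pics/s2.png",cv2.resize(s["image"][120:320,120:320,::-1],None,fx=3,fy=3,interpolation=cv2.INTER_CUBIC))
E
```

```text
time: 5.52
tool_pos: [543.9, -23.5, 219.7]
tcp_rot: [-3.141, -0.0, 1.382]
contact_force: [0.6, 0.5, -2.9]
grip_width: 11.8
finger_force: 30.0
time: 6.1
tool_pos: [570.0, -80.4, 219.9]
tcp_rot: [-3.141, -0.0, 1.471]
contact_force: [-1.2, 0.7, -2.6]
grip_width: 11.9
finger_force: 30.0
[569.97371303 -80.44961643 219.9009795 ] [-3.14106416e+00 -2.26923650e-04  1.47101991e+00]
```

View pics/w2.png

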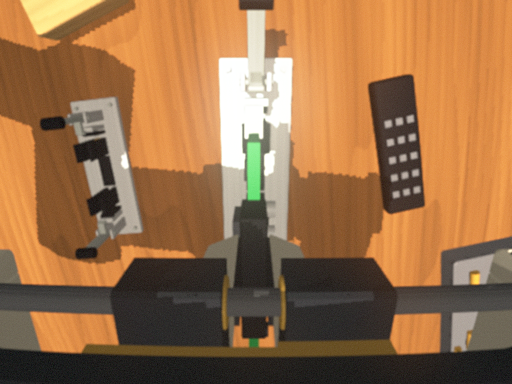

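View pics/s2.png

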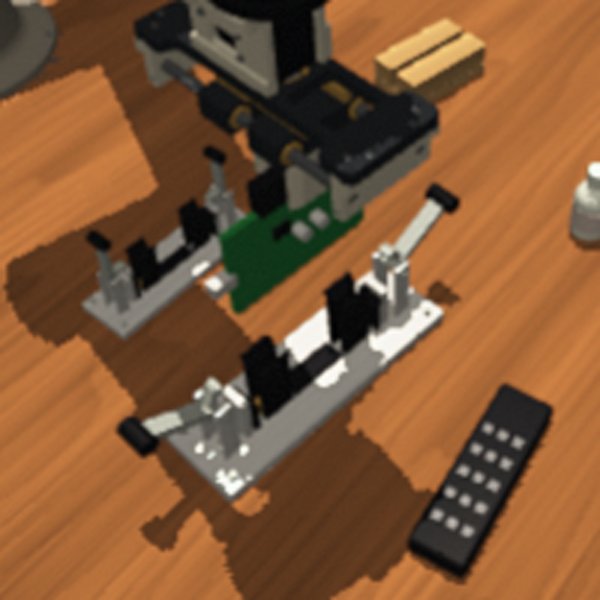

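Wrist view: plate end corners at (220,59)/(292,59), board's green top edge at (254,140)–(254,200), lug at (256,117), left knob at (256,2). The scene view shows the board hanging upright above the large rack.

```bash
python3 - <<'E'
from plant import *
from h import *
c=np.load("w2.npy",allow_pickle=True).item();im=c["image"];hsv=cv2.cvtColor(im,cv2.COLOR_RGB2HSV)
H,S,V=[hsv[...,i].astype(int) for i in range(3)]
yaw=-0.099;Ry=np.array([-np.sin(yaw),np.cos(yaw)]);Rx=np.array([np.cos(yaw),np.sin(yaw)])
T=np.array([570.0,-80.45])
def loc(P): return np.c_[(P[:,:2]-T)@Rx,(P[:,:2]-T)@Ry].round(1).tolist()
# rack plate edges per row
non=S<75
for v in range(66,232,15):
    u=np.nonzero(non[v,205:305])[0]+205
    print(v,u.min(),u.max(),loc(onz(c,[(u.min()-.5,v),(u.max()+.5,v)],12)))
v=np.nonzero(non[40:80,225])[0]+40;print("end",v.min(),loc(onz(c,[(225,v.min()),(285,v.min())],12)))
g,s,ce=big((H>40)&(H<85)&(S>90),(235,125,275,205));r=np.nonzero(g)
for v in (145,160,175,190):
    u=np.nonzero(g[v])[0];print("green",v,u.min(),u.max(),loc(onz(c,[((u.min()+u.max())/2,v)],214.6)))
E
```

```text
66 219 292 [[-36.3, 106.3], [39.2, 106.2]]
81 219 291 [[-36.7, 91.5], [38.5, 91.4]]
96 219 291 [[-37.2, 76.5], [39.0, 76.4]]
111 220 290 [[-36.6, 61.1], [38.3, 61.0]]
126 220 290 [[-37.1, 45.4], [38.8, 45.3]]
141 221 289 [[-36.5, 29.4], [38.2, 29.2]]
156 221 289 [[-37.0, 12.9], [38.7, 12.8]]
171 221 288 [[-37.5, -4.0], [38.1, -4.2]]
186 222 288 [[-36.9, -21.4], [38.6, -21.5]]
201 223 287 [[-36.4, -39.3], [38.0, -39.4]]
216 224 287 [[-35.8, -57.8], [38.6, -57.9]]
231 224 286 [[-36.4, -76.8], [38.0, -76.9]]
end 58 [[-29.5, 114.0], [31.3, 113.9]]
green 145 247 259 [[-0.7, 58.3]]
green 160 247 259 [[-0.7, 51.2]]
green 175 247 260 [[-0.5, 43.9]]
green 190 248 259 [[-0.5, 36.3]]
```

```bash
python3 -m inch '[0,0,0,-0.002,0.0015,0.005,1,0,0,0,0,0,0.01,1,0,0,0,0,0,0.01,1,0,0,0,0,0,0.01,1,0,0,0,0,0,0.01,1,0,0,0,0,0,0.01,1,0,0,0,0,0,0.01,1,0,0,0,0,0,0.01,1,0,0,0,0,0,0.01,1,0,0,0,0,0,0,1]'
python3 -m inch '[0,0,0,0,0,0.006,1,0,0,0,0,0,0.006,1,0,0,0,0,0,0.006,1]'
python3 -m inch '[0,0,0,0,0,0.006,1,0,0,0,0,0,0,1]'
```

```text
time: 7.03
tool_pos: [570.4, -82.3, 150.0]
tcp_rot: [-3.138, -0.001, 1.472]
contact_force: [-0.4, 0.3, -3.8]
grip_width: 11.6
finger_force: 30.0
time: 7.28
tool_pos: [571.5, -82.6, 137.6]
tcp_rot: [3.141, 0.0, 1.472]
contact_force: [-0.1, 0.1, -3.7]
grip_width: 11.8
finger_force: 30.0
time: 7.45
tool_pos: [570.8, -82.4, 131.8]
tcp_rot: [-3.14, -0.0, 1.472]
contact_force: [-0.1, 0.2, -3.5]
grip_width: 11.6
finger_force: 30.0
```

```bash
python3 -m inch '[0,0,0,0,0,0.005,1,0,0,0,0,0,0.005,1,0,0,0,0,0,0,1]'
python3 -m inch '[0,0,0,0,0,0.004,1,0,0,0,0,0,0.004,1,0,0,0,0,0,0,1]'
python3 -m inch '[0,0,0,0,0,0.003,1,0,0,0,0,0,0.003,1,0,0,0,0,0,0,1]'
```

```text
time: 7.7
tool_pos: [570.9, -82.5, 124.1]
tcp_rot: [-3.14, -0.0, 1.472]
contact_force: [-0.3, 0.0, -3.1]
grip_width: 11.5
finger_force: 30.0
time: 7.95
tool_pos: [571.1, -82.4, 117.9]
tcp_rot: [-3.141, -0.0, 1.472]
contact_force: [0.1, 0.7, -2.9]
grip_width: 11.6
finger_force: 30.0
time: 8.2
tool_pos: [571.1, -82.4, 113.2]
tcp_rot: [-3.141, -0.0, 1.472]
contact_force: [0.3, 0.6, -3.6]
grip_width: 11.9
finger_force: 30.0
```

```bash
python3 -m inch '[0,0,0,0,0,0.002,1,0,0,0,0,0,0,1]'
python3 -m inch '[0,0,0,0,0,0.002,1,0,0,0,0,0,0,1]'
```

```text
time: 8.37
tool_pos: [571.3, -82.5, 111.9]
tcp_rot: [-3.141, -0.0, 1.472]
contact_force: [0.5, -0.1, -3.1]
grip_width: 11.9
finger_force: 30.0
time: 8.53
tool_pos: [571.5, -82.5, 110.5]
tcp_rot: [3.141, -0.0, 1.472]
contact_force: [0.5, 1.7, -1.8]
grip_width: 11.6
finger_force: 30.0
```

```bash
python3 -m inch '[0,0,0,0,0,0,-1,0,0,0,0,0,0,-1,0,0,0,0,0,0,-1,0,0,0,0,0,0,-1,0,0,0,0,0,0,-1,0,0,0,0,0,0,-1,0,0,0,0,0,-0.005,-1,0,0,0,0,0,-0.015,-1,0,0,0,0,0,-0.03,-1,0,0,0,0,0,-0.03,-1]'
python3 - <<'E'
from plant import *
from h import *
c=capture("top");im=c["image"]
cv2.imwrite("pics/t3.png",cv2.resize(im[150:220,240:400,::-1],None,fx=4,fy=4,interpolation=cv2.INTER_CUBIC))
s=capture("scene");cv2.imwrite("pics/s3.png",cv2.resize(s["image"][160:300,140:300,::-1],None,fx=4,fy=4,interpolation=cv2.INTER_CUBIC))
E
```

```text
time: 9.37
tool_pos: [570.7, -82.4, 174.8]
tcp_rot: [-3.139, -0.0, 1.472]
contact_force: [0.2, 0.0, -0.0]
grip_width: 73.8
finger_force: 0.0
```

View pics/s3.png

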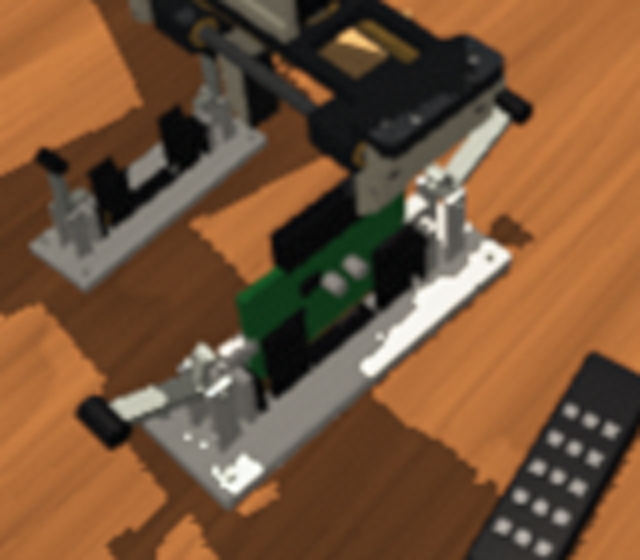

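The board stands in the large rack between its guides, both levers out. On to the left knob.

```bash
python3 -m inch '[0,0,0,0.033,0,0,1,0,0,0,0.033,0,0,1,0,0,0,0.033,0,0,1,0,0,0,0.033,0,0,1,0,0,0,0.033,0,0,1,0,0,0,0.033,0,0,1,0,0,0,0.03,0,0,1,0,0,0,0,0,0.02,1,0,0,0,0,0,0.02,1,0,0,0,0,0,0.02,1]'
python3 -m inch '[0,0,0,0,0,0.02,1,0,0,0,0,0,0.016,1,0,0,0,0,0,0,1,0,0,0,0,0,0,1]'
python3 - <<'E'
from plant import *
from h import *
c=capture("wrist");cv2.imwrite("pics/w3.png",c["image"][:,:,::-1])
E
```

```text
time: 10.3
tool_pos: [589.1, 99.7, 125.7]
tcp_rot: [3.141, -0.0, 1.473]
contact_force: [0.3, 0.1, -0.1]
grip_width: 24.2
finger_force: 0.0
time: 10.63
tool_pos: [588.8, 98.9, 97.0]
tcp_rot: [-3.14, 0.0, 1.472]
contact_force: [-0.1, -0.6, 1.2]
grip_width: 1.7
finger_force: 0.0
```

View pics/w3.png

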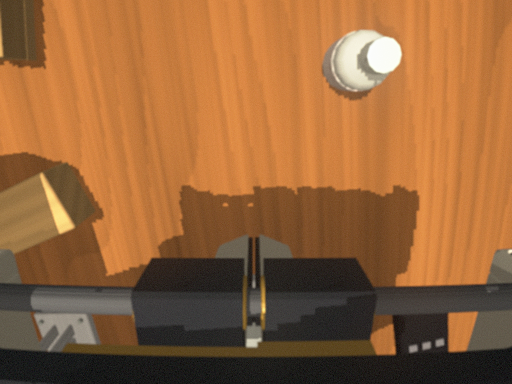

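```bash
python3 -m inch '[0,0,0,-0.006,0,0,1,0,0,0,-0.006,0,0,1,0,0,0,-0.003,0,0,1,0,0,0,-0.003,0,0,1,0,0,0,0,0,0,1]'
python3 -m inch '[0,0,0,-0.003,0,-0.003,1,0,0,0,-0.003,0,-0.004,1,0,0,0,-0.003,0,-0.003,1,0,0,0,0,0,0,1]'
```

```text
time: 11.1
tool_pos: [588.5, 85.6, 98.7]
tcp_rot: [3.14, -0.003, 1.471]
contact_force: [0.4, 6.9, 1.4]
grip_width: 0.4
finger_force: 3.3
time: 11.43
tool_pos: [587.8, 78.2, 107.0]
tcp_rot: [3.139, -0.002, 1.471]
contact_force: [0.4, 5.2, 0.7]
grip_width: 0.0
finger_force: 2.7
```

```bash
python3 -m inch '[0,0,0,-0.0035,0,-0.0035,1,0,0,0,-0.0035,0,-0.0035,1,0,0,0,-0.0035,0,-0.003,1,0,0,0,-0.0035,0,-0.003,1,0,0,0,-0.0035,0,-0.003,1,0,0,0,0,0,0,1]'
```

```text
time: 11.93
tool_pos: [586.3, 63.6, 119.6]
tcp_rot: [3.14, -0.001, 1.471]
contact_force: [0.8, 3.1, 0.1]
grip_width: 0.5
finger_force: 1.7
```

```bash
python3 -m inch '[0,0,0,-0.003,0,-0.002,1,0,0,0,-0.003,0,-0.002,1,0,0,0,-0.003,0,-0.0015,1,0,0,0,0,0,0,1]'
```

```text
time: 12.27
tool_pos: [585.5, 56.0, 123.4]
tcp_rot: [3.14, -0.0, 1.471]
contact_force: [2.0, 3.1, -1.0]
grip_width: 0.5
finger_force: 1.6
```

```bash
python3 -m inch '[0,0,0,-0.0025,0,-0.001,1,0,0,0,-0.0025,0,-0.001,1,0,0,0,-0.0025,0,-0.001,1,0,0,0,0,0,0,1]'
python3 -m inch '[0,0,0,-0.0025,0,-0.001,1,0,0,0,-0.0025,0,-0.001,1,0,0,0,0,0,0,1]'
```

```text
time: 12.6
tool_pos: [584.8, 50.0, 125.5]
tcp_rot: [3.141, -0.0, 1.472]
contact_force: [1.2, 2.4, -0.5]
grip_width: 0.5
finger_force: 1.5
time: 12.85
tool_pos: [584.4, 46.2, 127.1]
tcp_rot: [3.141, -0.0, 1.472]
contact_force: [3.9, 2.4, -0.4]
grip_width: 0.4
finger_force: 1.6
```

```bash
python3 -m inch '[0,0,0,-0.0025,0,-0.0005,1,0,0,0,-0.0025,0,-0.0005,1,0,0,0,0,0,0,1]'
python3 -m inch '[0,0,0,-0.002,0,-0.0005,1,0,0,0,0,0,0,1]'
```

```text
time: 13.1
tool_pos: [583.9, 42.3, 127.8]
tcp_rot: [3.141, -0.0, 1.472]
contact_force: [3.0, 2.5, 0.4]
grip_width: 0.3
finger_force: 1.8
time: 13.27
tool_pos: [583.8, 40.8, 128.2]
tcp_rot: [3.141, -0.0, 1.472]
contact_force: [3.5, 3.4, 0.2]
grip_width: 0.3
finger_force: 2.0
```

```bash
python3 -m inch '[0,0,0,-0.002,0,-0.0005,1,0,0,0,-0.002,0,0,1,0,0,0,0,0,0,1]'
python3 -m inch '[0,0,0,-0.002,0,-0.0005,1,0,0,0,0,0,0,1]'
```

```text
time: 13.52
tool_pos: [583.5, 37.7, 128.5]
tcp_rot: [3.141, -0.0, 1.472]
contact_force: [2.7, 4.1, 0.5]
grip_width: 0.5
finger_force: 2.1
time: 13.68
tool_pos: [583.3, 36.2, 129.0]
tcp_rot: [3.141, -0.0, 1.472]
contact_force: [3.0, 3.8, 0.9]
grip_width: 0.1
finger_force: 2.2
```

```bash
python3 -m inch '[0,0,0,-0.002,0,0,1,0,0,0,-0.002,0,0,1,0,0,0,0,0,0,1]'
python3 -m inch '[0,0,0,-0.002,0,0,1,0,0,0,0,0,0,1]'
```

```text
time: 13.93
tool_pos: [583.0, 33.0, 129.0]
tcp_rot: [3.141, -0.001, 1.472]
contact_force: [3.0, 4.1, 0.1]
grip_width: 0.5
finger_force: 2.3
time: 14.1
tool_pos: [582.9, 31.5, 129.0]
tcp_rot: [3.141, -0.001, 1.472]
contact_force: [3.8, 4.7, 0.3]
grip_width: 0.8
finger_force: 2.4
```

```bash
python3 -m inch '[0,0,0,-0.002,0,-0.0025,1,0,0,0,-0.002,0,-0.0025,1,0,0,0,0,0,0,1]'
python3 -m inch '[0,0,0,-0.002,0,-0.001,1,0,0,0,0,0,0,1]'
```

```text
time: 14.35
tool_pos: [582.5, 28.4, 133.2]
tcp_rot: [3.141, -0.001, 1.472]
contact_force: [4.3, 5.2, 0.3]
grip_width: 0.4
finger_force: 2.5
time: 14.52
tool_pos: [582.4, 27.2, 133.9]
tcp_rot: [3.141, -0.001, 1.472]
contact_force: [3.5, 6.8, 0.3]
grip_width: 0.6
finger_force: 3.3
```

```bash
python3 -m inch '[0,0,0,-0.002,0,0,1,0,0,0,0,0,0,1]'
python3 -m inch '[0,0,0,-0.002,0,0,1,0,0,0,0,0,0,1]'
```

```text
time: 14.68
tool_pos: [582.3, 26.1, 133.8]
tcp_rot: [3.141, -0.002, 1.472]
contact_force: [4.1, 8.2, -0.0]
grip_width: 0.2
finger_force: 4.3
time: 14.85
tool_pos: [582.2, 25.1, 133.8]
tcp_rot: [3.141, -0.003, 1.472]
contact_force: [4.5, 11.0, 0.3]
grip_width: 0.1
finger_force: 5.5
```

```bash
python3 -m inch '[0,0,0,-0.001,0,0,1,0,0,0,0,0,0,1]'
python3 -m inch '[0,0,0,-0.001,0,0,1,0,0,0,0,0,0,1]'
```

```text
time: 15.02
tool_pos: [582.1, 24.8, 133.9]
tcp_rot: [3.141, -0.004, 1.472]
contact_force: [4.1, 12.2, 0.8]
grip_width: 0.4
finger_force: 6.3
time: 15.18
tool_pos: [582.1, 24.3, 133.9]
tcp_rot: [3.141, -0.004, 1.472]
contact_force: [5.1, 13.5, 0.4]
grip_width: 0.3
finger_force: 7.0
```

Left end bottomed: force rose past 10 N, to 13.5 N, at a lever angle of about 0. Backing off and going to the right lever.

```bash
python3 -m inch '[0,0,0,0.005,0,0,1,0,0,0,0.012,0,0,1,0,0,0,0.012,0,-0.01,1,0,0,0,0,0,-0.03,1,0,0,0,0,0,-0.025,1,0,0,0,0,0,0,1]'
python3 -m inch '[0,0,0,-0.04,0,0,1,0,0,0,-0.04,0,0,1,0,0,0,-0.04,0,0,1,0,0,0,-0.04,0,0,1,0,0,0,-0.04,0,0,1,0,0,0,-0.04,0,0,1,0,0,0,-0.04,0,0,1,0,0,0,-0.04,0,0,1,0,0,0,-0.04,0,0,1,0,0,0,-0.04,0,0,1]'
python3 -m inch '[0,0,0,0,0,0,1,0,0,0,0,0,0,1]'
```

```text
time: 15.68
tool_pos: [585.6, 45.1, 190.2]
tcp_rot: [3.135, 0.0, 1.472]
contact_force: [1.0, -0.3, 0.5]
grip_width: 0.4
finger_force: 0.0
time: 16.52
tool_pos: [551.5, -274.9, 185.5]
tcp_rot: [-3.14, -0.0, 1.472]
contact_force: [1.2, -0.3, -0.0]
grip_width: 0.6
finger_force: 0.0
time: 16.68
tool_pos: [551.5, -275.0, 185.1]
tcp_rot: [-3.14, -0.0, 1.469]
contact_force: [-0.3, 0.1, -0.5]
grip_width: 0.3
finger_force: 0.0
```

```bash
python3 -m inch '[0,0,0,0.004,0,0.03,1,0,0,0,0.004,0,0.03,1,0,0,0,0.004,0,0.03,1,0,0,0,0,0,0.02,1,0,0,0,0,0,0,1]'
python3 -m inch '[0,0,0,0.006,0,0,1,0,0,0,0.006,0,0,1,0,0,0,0.003,0,0,1,0,0,0,0.003,0,0,1,0,0,0,0,0,0,1]'
```

```text
time: 17.1
tool_pos: [551.4, -261.0, 93.9]
tcp_rot: [-3.134, -0.004, 1.473]
contact_force: [-0.4, -0.4, 0.2]
grip_width: 0.2
finger_force: 0.0
time: 17.52
tool_pos: [555.2, -249.2, 98.8]
tcp_rot: [3.14, 0.001, 1.473]
contact_force: [0.5, 0.2, 0.9]
grip_width: 0.5
finger_force: 0.0
```

```bash
python3 -m inch '[0,0,0,0.003,0,-0.001,1,0,0,0,0.003,0,-0.002,1,0,0,0,0.003,0,-0.003,1,0,0,0,0.003,0,-0.003,1,0,0,0,0,0,0,1]'
python3 -m inch '[0,0,0,0.0035,0,-0.0035,1,0,0,0,0.0035,0,-0.0035,1,0,0,0,0.0035,0,-0.003,1,0,0,0,0,0,0,1]'
```

```text
time: 17.93
tool_pos: [555.8, -242.3, 106.2]
tcp_rot: [3.14, 0.004, 1.471]
contact_force: [-1.1, -7.1, -0.1]
grip_width: 0.2
finger_force: 3.3
time: 18.27
tool_pos: [556.7, -233.3, 114.0]
tcp_rot: [3.14, 0.003, 1.472]
contact_force: [-0.9, -4.4, 0.4]
grip_width: 0.7
finger_force: 2.3
```

```bash
python3 -m inch '[0,0,0,0.0035,0,-0.003,1,0,0,0,0.0035,0,-0.003,1,0,0,0,0.0035,0,-0.0025,1,0,0,0,0.003,0,-0.002,1,0,0,0,0,0,0,1]'
python3 -m inch '[0,0,0,0.003,0,-0.0025,1,0,0,0,0.003,0,-0.0025,1,0,0,0,0.0025,0,-0.0025,1,0,0,0,0,0,0,1]'
```

```text
time: 18.68
tool_pos: [557.8, -221.5, 122.0]
tcp_rot: [3.14, 0.001, 1.472]
contact_force: [0.7, -4.3, 0.3]
grip_width: 0.6
finger_force: 2.3
time: 19.02
tool_pos: [558.5, -214.0, 127.8]
tcp_rot: [3.141, 0.0, 1.472]
contact_force: [1.1, -4.2, -0.2]
grip_width: 0.3
finger_force: 1.5
```

```bash
python3 -m inch '[0,0,0,0.0025,0,-0.002,1,0,0,0,0.0025,0,-0.001,1,0,0,0,0,0,0,1]'
python3 -m inch '[0,0,0,0.0025,0,-0.001,1,0,0,0,0.0025,0,-0.001,1,0,0,0,0,0,0,1]'
```

```text
time: 19.27
tool_pos: [558.8, -210.0, 129.9]
tcp_rot: [3.141, -0.0, 1.472]
contact_force: [1.6, -3.1, -0.2]
grip_width: 0.4
finger_force: 1.5
time: 19.52
tool_pos: [559.2, -206.2, 131.5]
tcp_rot: [3.141, 0.0, 1.472]
contact_force: [2.4, -3.7, 0.9]
grip_width: 0.5
finger_force: 1.7
```

```bash
python3 -m inch '[0,0,0,0.0025,0,-0.001,1,0,0,0,0.002,0,-0.001,1,0,0,0,0,0,0,1]'
python3 -m inch '[0,0,0,0.002,0,-0.0005,1,0,0,0,0.002,0,0,1,0,0,0,0,0,0,1]'
```

```text
time: 19.77
tool_pos: [559.5, -202.8, 133.1]
tcp_rot: [3.141, 0.0, 1.472]
contact_force: [2.5, -4.7, 0.4]
grip_width: 0.5
finger_force: 2.1
time: 20.02
tool_pos: [559.8, -199.7, 133.4]
tcp_rot: [3.141, 0.0, 1.472]
contact_force: [0.6, -5.7, -0.2]
grip_width: 0.3
finger_force: 2.2
```

```bash
python3 -m inch '[0,0,0,0.002,0,0,1,0,0,0,0.002,0,0,1,0,0,0,0,0,0,1]'
python3 -m inch '[0,0,0,0.002,0,0,1,0,0,0,0.002,0,0,1,0,0,0,0,0,0,1]'
```

```text
time: 20.27
tool_pos: [560.1, -196.6, 133.4]
tcp_rot: [3.141, 0.001, 1.472]
contact_force: [0.9, -4.6, 0.8]
grip_width: 0.6
finger_force: 2.3
time: 20.52
tool_pos: [560.5, -193.5, 133.4]
tcp_rot: [3.141, 0.001, 1.472]
contact_force: [1.9, -5.5, -0.0]
grip_width: 0.6
finger_force: 2.5
```

```bash
python3 -m inch '[0,0,0,0.002,0,0,1,0,0,0,0.002,0,0,1,0,0,0,0,0,0,1]'
python3 -m inch '[0,0,0,0.002,0,0,1,0,0,0,0,0,0,1]'
```

```text
time: 20.77
tool_pos: [560.8, -190.4, 133.4]
tcp_rot: [3.141, 0.001, 1.472]
contact_force: [1.9, -5.9, 0.4]
grip_width: 0.6
finger_force: 2.6
time: 20.93
tool_pos: [560.9, -188.8, 133.4]
tcp_rot: [3.141, 0.001, 1.472]
contact_force: [1.1, -5.3, 0.2]
grip_width: 0.3
finger_force: 2.7
```

```bash
python3 -m inch '[0,0,0,0.002,0,0,1,0,0,0,0,0,0,1]'
python3 -m inch '[0,0,0,0.002,0,0,1,0,0,0,0,0,0,1]'
```

```text
time: 21.1
tool_pos: [561.1, -187.3, 133.4]
tcp_rot: [3.141, 0.001, 1.472]
contact_force: [1.1, -5.9, 0.5]
grip_width: 0.8
finger_force: 2.7
time: 21.27
tool_pos: [561.3, -185.7, 133.4]
tcp_rot: [3.141, 0.001, 1.472]
contact_force: [2.0, -5.7, 0.6]
grip_width: 0.1
finger_force: 2.8
```

```bash
python3 -m inch '[0,0,0,0.002,0,0,1,0,0,0,0,0,0,1]'
python3 -m inch '[0,0,0,0.002,0,0,1,0,0,0,0,0,0,1]'
python3 -m inch '[0,0,0,0.002,0,0,1,0,0,0,0,0,0,1]'
```

```text
time: 21.43
tool_pos: [561.4, -184.2, 133.4]
tcp_rot: [3.141, 0.001, 1.472]
contact_force: [1.5, -6.3, 0.0]
grip_width: 0.6
finger_force: 2.9
time: 21.6
tool_pos: [561.6, -182.6, 133.4]
tcp_rot: [3.141, 0.001, 1.472]
contact_force: [1.6, -5.9, 0.2]
grip_width: 0.4
finger_force: 2.9
time: 21.77
tool_pos: [561.7, -181.4, 133.4]
tcp_rot: [3.141, 0.002, 1.472]
contact_force: [1.4, -6.9, -0.8]
grip_width: 0.0
finger_force: 3.6
```

```bash
python3 -m inch '[0,0,0,0.002,0,0,1,0,0,0,0,0,0,1]'
python3 -m inch '[0,0,0,0.002,0,0,1,0,0,0,0,0,0,1]'
```

```text
time: 21.93
tool_pos: [561.8, -180.4, 133.5]
tcp_rot: [3.141, 0.003, 1.472]
contact_force: [1.5, -9.4, -0.1]
grip_width: 0.6
finger_force: 4.7
time: 22.1
tool_pos: [561.9, -179.5, 133.6]
tcp_rot: [3.141, 0.004, 1.472]
contact_force: [1.6, -11.8, -1.4]
grip_width: 0.3
finger_force: 5.9
```

```bash
python3 -m inch '[0,0,0,0.001,0,0,1,0,0,0,0,0,0,1]'
python3 -m inch '[0,0,0,0.001,0,0,1,0,0,0,0,0,0,1]'
python3 -m inch '[0,0,0,-0.005,0,0,1,0,0,0,-0.012,0,0,1,0,0,0,-0.012,0,-0.01,1,0,0,0,0,0,-0.03,1,0,0,0,0,0,-0.03,1,0,0,0,-0.03,0,-0.01,1,0,0,0,-0.03,0,0,1,0,0,0,-0.03,0,0,1,0,0,0,0,0,0,1]'
python3 - <<'E'
from plant import *
from h import *
s=capture("scene");a=cv2.resize(s["image"][190:290,155:290,::-1],None,fx=5,fy=5,interpolation=cv2.INTER_CUBIC)
cv2.imwrite("pics/s4.png",a)
T=np.array([571.3,-82.2]);yw=-.099
W=lambda p:[*(T+p[0]*np.array([np.cos(yw),np.sin(yw)])+p[1]*np.array([-np.sin(yw),np.cos(yw)])),p[2]]
for n,p in (("lugA home",(0,68,63)),("lugA up7",(0,68,70)),("lugB home",(0,-68,63)),("lugB up7",(0,-68,70)),("bar top+ home",(6,32,122)),("bar top- home",(6,-32,122)),("bar+ up7",(6,32,129))):
    print(n,((proj(s,W(p))[0]-[155,190])*5).round())
E
```

```text
time: 22.27
tool_pos: [562.0, -179.1, 133.6]
tcp_rot: [3.141, 0.004, 1.472]
contact_force: [0.8, -12.7, -0.0]
grip_width: 0.2
finger_force: 6.6
time: 22.43
tool_pos: [562.0, -178.7, 133.7]
tcp_rot: [3.14, 0.005, 1.471]
contact_force: [-0.7, -14.1, -0.9]
grip_width: 0.6
finger_force: 7.3
time: 23.18
tool_pos: [551.7, -274.3, 197.7]
tcp_rot: [-3.142, 0.001, 1.469]
contact_force: [-1.3, -0.5, 0.6]
grip_width: 0.5
finger_force: 0.0
lugA home [436. 115.]
lugA up7 [435. 105.]
lugB home [214. 292.]
lugB up7 [212. 283.]
bar top+ home [385.  82.]
bar top- home [275. 167.]
bar+ up7 [384.  72.]
```

View pics/s4.png

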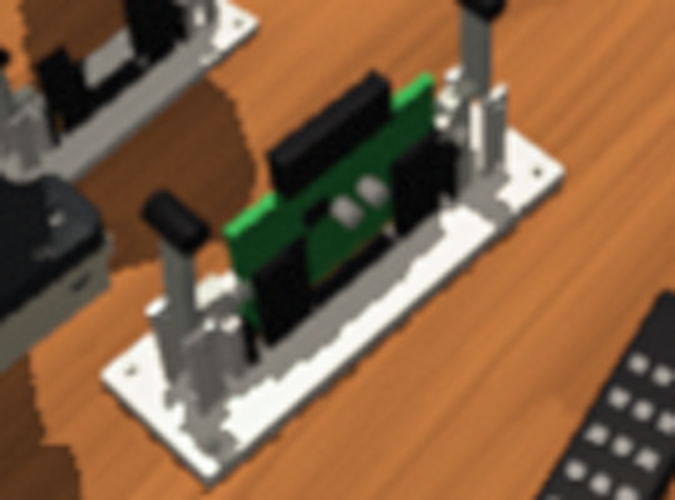

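Both levers are in, and the bar's ends lie close to the predicted home pixels ((385,82) and (275,167)). Rechecking the left lever for creep with a gentle push.

```bash
python3 -m inch '[0,0,0,0.04,0,0,1,0,0,0,0.04,0,0,1,0,0,0,0.04,0,0,1,0,0,0,0.04,0,0,1,0,0,0,0.04,0,0,1,0,0,0,0.04,0,0,1,0,0,0,0.04,0,0,1,0,0,0,0.04,0,0,1,0,0,0,0.04,0,0,1,0,0,0,0.04,0,0,1]'
python3 -m inch '[0,0,0,0.004,0,0,1,0,0,0,0,0,0.03,1,0,0,0,0,0,0.03,1,0,0,0,0,0,0.02,1,0,0,0,0,0,0,1,0,0,0,0,0,0,1]'
```

```text
time: 24.07
tool_pos: [583.4, 50.6, 197.5]
tcp_rot: [-3.14, -0.001, 1.473]
contact_force: [-0.4, 0.1, 0.3]
grip_width: -0.1
finger_force: 0.0
time: 24.57
tool_pos: [583.8, 51.5, 133.0]
tcp_rot: [-3.139, -0.0, 1.472]
contact_force: [0.8, -0.5, 0.6]
grip_width: 0.4
finger_force: 0.0
```

Contact is expected at y of about 24–26.

```bash
python3 -m inch '[0,0,0,-0.007,0,0,1,0,0,0,-0.007,0,0,1,0,0,0,-0.007,0,0,1,0,0,0,-0.005,0,0,1,0,0,0,0,0,0,1,0,0,0,0,0,0,1]'
python3 -m inch '[0,0,0,-0.003,0,0,1,0,0,0,0,0,0,1]'
python3 -m inch '[0,0,0,-0.002,0,0,1,0,0,0,0,0,0,1]'
```

```text
time: 25.07
tool_pos: [582.6, 30.0, 133.7]
tcp_rot: [3.141, -0.0, 1.471]
contact_force: [-0.2, -0.7, -0.7]
grip_width: 0.4
finger_force: 0.0
time: 25.23
tool_pos: [582.3, 27.9, 133.3]
tcp_rot: [3.142, -0.0, 1.472]
contact_force: [0.6, -0.2, 0.2]
grip_width: 0.7
finger_force: 0.0
time: 25.4
tool_pos: [582.2, 27.3, 133.3]
tcp_rot: [3.141, -0.002, 1.472]
contact_force: [-0.2, 4.1, 0.2]
grip_width: 0.5
finger_force: 2.0
```

```bash
python3 -m inch '[0,0,0,-0.0015,0,0,1,0,0,0,0,0,0,1]'
python3 -m inch '[0,0,0,-0.0015,0,0,1,0,0,0,0,0,0,1]'
```

```text
time: 25.57
tool_pos: [582.1, 26.6, 133.3]
tcp_rot: [3.141, -0.002, 1.472]
contact_force: [1.3, 6.8, 0.1]
grip_width: 0.5
finger_force: 3.2
time: 25.73
tool_pos: [582.0, 25.9, 133.4]
tcp_rot: [3.141, -0.003, 1.472]
contact_force: [1.4, 8.9, 1.0]
grip_width: 0.3
finger_force: 4.1
```

```bash
python3 -m inch '[0,0,0,-0.002,0,0,1,0,0,0,0,0,0,1]'
python3 -m inch '[0,0,0,-0.001,0,0,1,0,0,0,0,0,0,1]'
python3 -m inch '[0,0,0,0.005,0,0,1,0,0,0,0.012,0,0,1,0,0,0,0.012,0,-0.01,1,0,0,0,0.01,0,-0.03,1,0,0,0,0.01,0,-0.03,1,0,0,0,0,0,-0.02,1,0,0,0,0,0,0,1,0,0,0,0,0,0,1]'
python3 - <<'E'
from plant import *
from h import *
c=capture("scene");im=c["image"]
cv2.imwrite("pics/s5.png",cv2.resize(im[200:280,175:270,::-1],None,fx=7,fy=7,interpolation=cv2.INTER_CUBIC))
E
```

```text
time: 25.9
tool_pos: [581.9, 24.9, 133.4]
tcp_rot: [3.141, -0.004, 1.472]
contact_force: [2.4, 10.8, 0.4]
grip_width: 0.2
finger_force: 5.2
time: 26.07
tool_pos: [581.9, 24.5, 133.4]
tcp_rot: [3.141, -0.004, 1.472]
contact_force: [1.8, 12.3, -0.4]
grip_width: 0.4
finger_force: 6.0
time: 26.73
tool_pos: [585.9, 61.1, 206.4]
tcp_rot: [3.139, 0.0, 1.472]
contact_force: [-0.2, -0.8, -0.5]
grip_width: 0.2
finger_force: 0.0
```

View pics/s5.png

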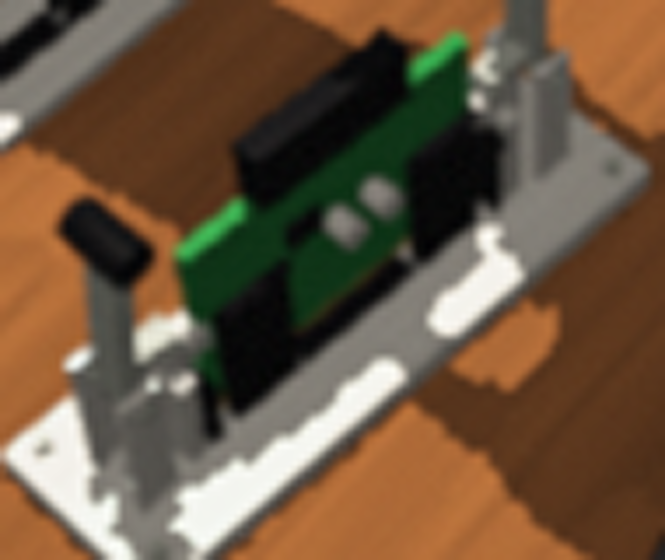

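The board sits level and low, both levers are in, and the hand is clear.

```bash
python3 -c "
from plant import *
print(close_job())"
```

```text
the job is handed in; nothing more can be done
None
```

The board is in the larger rack with both ejector levers swung in. Each end was felt to bottom at about 12–14 N, and the hand is clear. I handed the job in at about 27 s, and no pass/fail result came back.

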